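Seat the reader module with its ejector levers

ROBOT

A 6-joint arm with a two-finger parallel gripper is mounted at the origin on the work surface. World frame = base frame: x ahead of the robot, y to its left, z up, the work surface at z = 0. Lengths are in m, angles in rad, forces in N, time in s.
With the tool pointing down it reaches from about 0.3 to 0.775 m from the base axis. Payload 14.6 kg.
Tool frame: the origin (TCP) lies between the finger pads; the fingertips stand 8 mm ahead of it and the grasp point (between the pads) lies 11 mm behind it; x points along the fingers, y is the direction in which the jaws open and shut, and the axes are right-handed (so a half turn about x gives the same grasp; the last joint's range is limited). The gripper opens to 94 mm and grips with 3 to 60 N. Pads are 16 mm wide; open, the fingers measure 119 mm over their backs; the gripper's body (75 mm by 177 mm) begins 78 mm behind the grasp point.
Start: joints at [-1.219, 0.3, 1.521, -0, 1.321, -0.067], TCP at [0.224, -0.502, 0.213] pointing down, gripper open.
Joint ranges: [-3.03, 3.03], [-0.79, 2.21], [0.23, 2.52], [-1.04, 4.18], [0, 3.07], [-2.55, 2.55]. Speed limits (rad/s): [2.22, 2.22, 2.57, 3.14, 3.14, 3.14].

INTERFACE

Orientations are given as [roll, pitch, yaw] about the fixed x, y, z axes, in that order (R = Rz(yaw) Ry(pitch) Rx(roll)).
In Python, from station import ctrl gives the robot as it stands.
- The arm moves only by the shell command python3 -m creep 'ROWS' [FORCE]. ROWS is a JSON object of lists of equal length, an entry for each row: "hand": the closure, from -1 (fully open) to 1 (shut); "slide": the shift along the tool's x, y, z in m, a list of three; "spin": the turn about the tool's x in degrees. A call has 1 to 12 rows; each row is the pose to reach, as a shift and turn from the pose commanded when the call began, along the tool's axes at that moment; what a row does not reach only later rows make up. A row lasts 1/12 s, in which the tool goes at most 41.7 mm and 7.16 degrees, less where a joint would pass 70% of its speed; a pose out of reach is approached as far as the arm can. A call with a gripper value outside its range is refused whole. The fingers move at their own pace and stop on an object; FORCE is the grip in N (left out, the last holds). Time passes only in rows, so rows that repeat a pose let the fingers close. It gives the time, the measured TCP pose, the force and the opening at its end, in the units of the state.
- ctrl.get_obs(): the state, without advancing time (a new reading comes with each control period).
- ctrl.camera(name): name is "scene" or "top" or "wrist"; returns the picture (400x640x3 uint8, red, green, blue); there is no depth.
- ctrl.calibration(name): a dict with "K" (3x3 intrinsics, pixels), "R" (3x3) and "t" (3): a world point X has camera coordinates R X + t. Camera axes: x right, y down, z forward; pixel columns grow to the right and rows downward; lengths in m; the calibration is good to about 2 mm. A picture is of the moment at which its call begins: read the wrist's pose just before it. calibration takes no time and is no camera call; for the wrist camera it gives the pose at the moment of the call.
- ctrl.hand_in(): hands the job in, once; it reports no verdict.
The state is a dict: "time_s": time; "qpos": joint angles; "joint_vel": joint speeds; "tau": joint torques, N m; "ee_pos": TCP position; "eef_rot": TCP orientation; "force": force on the tool from outside, world axes, zero at the start; "moment": the same for the moment, N m; "grip_width": finger opening in m.
Only numpy, scipy, OpenCV 4.12 (cv2) and the standard library are available. Lean on these libraries where they do the work, as an engineer would, in place of code of your own. Each camera call takes 0.05 s, during which the arm holds its last target.

TASK

Move the loose reader module from its stand into the slot of the analyser base, let it rest on the two open levers and let go; do not push it further down by hand. Then let the levers draw it in evenly: swing the left lever inward about halfway, swing the right lever inward until it comes up firmly against its stop, and finish by swinging the left lever in until it too is firmly home. Press each lever home firmly but never force it, and leave the other things on the table alone.

Things in the scene. Friction and masses are not known exactly. Their poses are not given: they have to be found in the camera images.
- dock: Analyser base, fixed: white deck 120 x 260 x 22 mm with a grey slot block 40 x 104 x 50 mm in its middle. Origin: centre of the underside, on the table; x across the slot, y along it (to the robot's left at yaw 0), z up. The two levers pivot at y = +71 and -71 mm, z = 60 mm, axes along x; steel bracket plates there reach z = 71 mm.
- slot (a point): Centre of the slot's mouth, 50 mm above the dock's origin. The slot is 18.6 mm wide (x) and 88 mm long (y), edges chamfered 3 mm. Inside is a contact floor that the seated module's underside stands on; its height differs between units, 26 to 29 mm above the table, and is not measured: it must be felt.
- module: Loose reader module, 0.14 to 0.28 kg: grey upright cassette, 16 thick (x), 84 wide (y), 85 mm high (z). Origin: centre of its underside. At each end a steel ear carries a cross pin (8 mm diameter, along x) at y = +53 and -53 mm, 36 mm up. Either way round fits. Resting on the open levers' forks in the slot, its underside is 35 to 38 mm above the table.
- stand: White fixed block 50 x 104 x 24 mm in which the module stands at the start, underside 10 mm above the table, in a loose pocket 14 mm deep. Origin: centre of the underside; same yaw as the module. The module lifts straight up out of it.
- lever_left (a joint): Angle (rad) of the black left lever, at the dock's +y end. 0: open, handle pointing outward, 40 degrees above level; grows as it swings up and inward; 0.27 is halfway; it stops anywhere from 0.48 to 0.85, when the module is on the contact floor. Stiff (2 to 10 N at the bar to swing), stays where left; at the stop the force rises steeply: 14 to 20 N at the bar for 0.5 s is firm, over 25 N breaks it.
- lever_right (a joint): The same for the right lever, at the dock's -y end, its mirror image.
- lever_left_bar (a point): Centre of the round cross bar at the end of the left lever's handle: 10 mm diameter, 34 mm long along the dock's x, 62 mm from the pivot. Open, it lies 47 mm outward of and 40 mm above the pivot. It can be pushed inward from its outer side with the shut fingers pointing down.
- lever_right_bar (a point): The same for the right lever.
- jar: White jar with red lid, 64 mm diameter, 85 mm high, bystander. Origin: centre of the underside.
- dropper: Small white dropper bottle, 28 mm diameter, 65 mm high, bystander. Origin: centre of the underside.
- glove_box: White and brown glove box with a green stripe, 110 x 200 x 75 mm, bystander. Origin: centre of the underside.
There are look-alikes about, which are no part of the job. Of the things that look like the module, the middle-sized one is meant.

How it is judged:
By the outcome, as a careful person would: the job done as asked, in the order asked, and still so for the second after the job is handed in, with the robot touching nothing.
It also fails if it takes over 72 s, if anything falls off the work surface, if the arm or the gripper's body presses on something with over 40 N, if the wrist force passes 120 N, or if a joint passes its speed limit or range.

## Working session

There is one attempt and no reset: what is moved stays moved. The work goes in short steps, Python scripts to look and compute and a shell command to move; the robot and the scene stay as the last step left them, time stands still between calls to the robot, and variables do not carry over. Pictures are saved under pics/ and viewed, and the job is handed in when it is done.

```bash
ls; mkdir -p pics; python3 - <<'E'
from station import ctrl
import cv2
for n in ["scene","top","wrist"]:
    im=ctrl.camera(n); cv2.imwrite(f"pics/{n}0.png",im[:,:,::-1])
    c=ctrl.calibration(n); print(n,c)
print(ctrl.get_obs())
E
```

```text
pics
scene {'K': array([[421.41045265,   0.        , 321.4717109 ],
       [  0.        , 421.41045265, 208.08898228],
       [  0.        ,   0.        ,   1.        ]]), 'R': array([[ 0.25840591,  0.96593945, -0.01368829],
       [ 0.62233686, -0.17729018, -0.76240739],
       [-0.73886617,  0.18849184, -0.64695255]]), 't': array([-0.17849261, -0.27597358,  1.33430985])}
top {'K': array([[405.43489325,   0.        , 316.86488011],
       [  0.        , 405.43489325, 198.75430992],
       [  0.        ,   0.        ,   1.        ]]), 'R': array([[ 0.02714999, -0.99937656, -0.02256936],
       [-0.9934376 , -0.02446544, -0.11172812],
       [ 0.11110629,  0.02545467, -0.99348249]]), 't': array([0.0349689 , 0.59335444, 0.94144008])}
wrist {'K': array([[281.4200067 ,   0.        , 321.95693864],
       [  0.        , 281.4200067 , 203.39109889],
       [  0.        ,   0.        ,   1.        ]]), 'R': array([[ 0.40585447, -0.91393718, -0.0009889 ],
       [-0.88230701, -0.39209012,  0.26038373],
       [-0.23836211, -0.10480539, -0.9655047 ]]), 't': array([-0.54987505, -0.02602234,  0.39209123])}
{'time_s': 0.15, 'qpos': array([-1.21856655e+00,  3.00353122e-01,  1.52140686e+00,  3.27078566e-05,
        1.32069505e+00, -6.65689036e-02]), 'joint_vel': array([ 8.80859751e-04, -1.49750932e-03, -1.82500744e-03, -1.35820591e-06,
       -1.10318284e-04,  3.47303512e-04]), 'tau': array([-2.26353055e-03, -5.31960869e+01, -3.52821600e+01,  7.07014720e-02,
        2.36291072e-02, -9.90588160e-05]), 'ee_pos': array([ 0.22362338, -0.50229022,  0.21302475]), 'eef_rot': array([-1.67408824,  1.56993337,  1.88629498]), 'force': array([ 0.20592113, -0.15926179, -0.38862337]), 'moment': array([-0.00098396,  0.02133327, -0.01739601]), 'grip_width': 0.09408747675379311}
```

View pics/scene0.png

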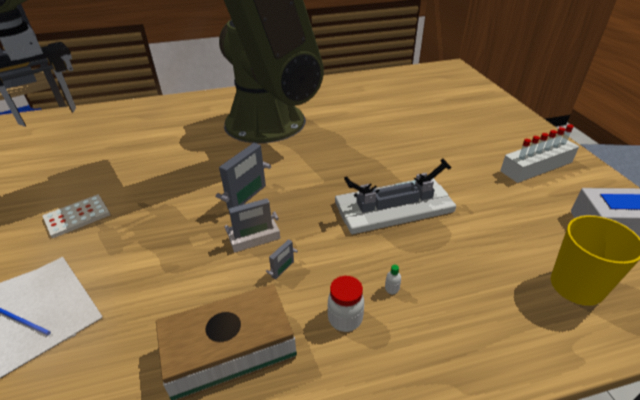

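View pics/top0.png

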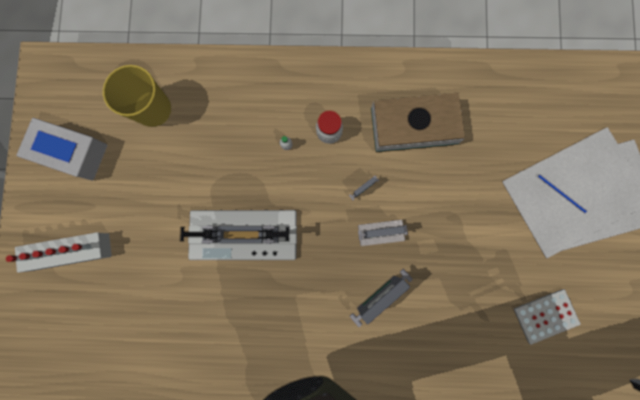

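View pics/wrist0.png

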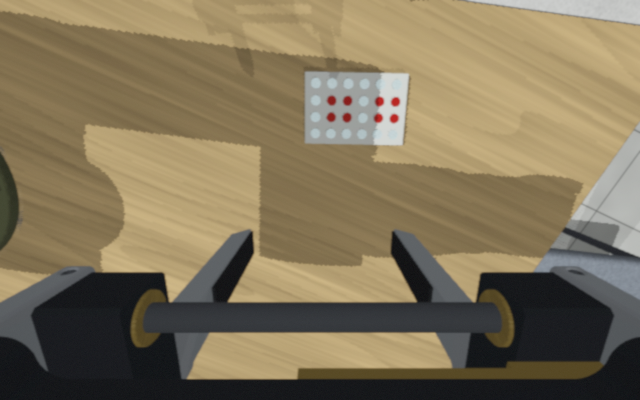

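The middle-sized module stands in its stand at top px about (383,233), and the dock is at about (243,235). I'll enlarge both.

```bash
python3 - <<'E'
import cv2
t=cv2.imread("pics/top0.png"); s=cv2.imread("pics/scene0.png")
cv2.imwrite("pics/c1.png",cv2.resize(t[195:275,170:310],None,fx=5.5,fy=5.5,interpolation=cv2.INTER_CUBIC))
cv2.imwrite("pics/c2.png",cv2.resize(t[205:260,340:430],None,fx=8,fy=8,interpolation=cv2.INTER_CUBIC))
E
```

```text
(no output)
```

View pics/c1.png

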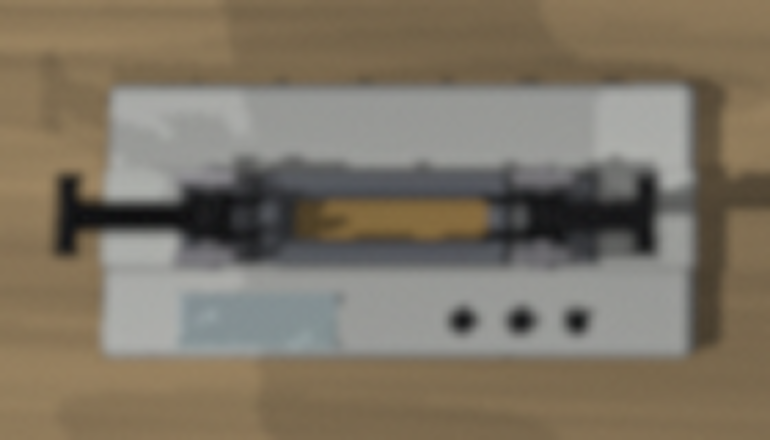

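View pics/c2.png

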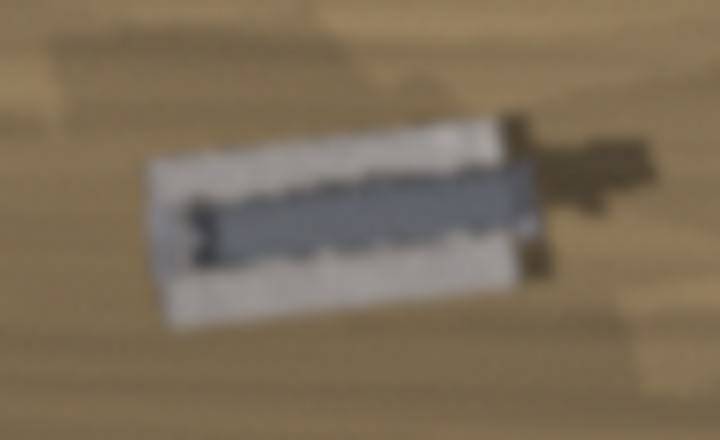

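```bash
cat > h.py <<'E'
import numpy as np
from station import ctrl
def ray(cal,uv,z):
    K,R,t=(np.array(cal[k]) for k in "KRt")
    d=R.T@np.linalg.solve(K,[uv[0],uv[1],1.]); C=-R.T@t
    return C+d*(z-C[2])/d[2]
def px(cal,X):
    K,R,t=(np.array(cal[k]) for k in "KRt"); p=K@(R@np.array(X)+t); return p[:2]/p[2]
E
python3 - <<'E'
from h import *
c=ctrl.calibration("top")
def f(p,o,s,z): 
    X=ray(c,(o[0]+(p[0]+.5)/s-.5,o[1]+(p[1]+.5)/s-.5),z); return X
o=(170,195)
D=[f(p,o,5.5,.022) for p in [(110,87),(692,87),(692,356),(103,356)]]
print("deck",np.round(D,4),np.mean(D,0))
print("sides",[np.linalg.norm(D[i]-D[i-1]) for i in range(4)])
print("block edge",[f(p,o,5.5,.05) for p in [(400,165),(400,197),(400,237),(400,267)]])
print("bars",[f(p,o,5.5,.1) for p in [(67,215),(645,213)]])
o=(340,205)
S=[f(p,o,8,.024) for p in [(150,160),(500,118),(520,287),(167,327)]]
print("stand",np.round(S,4),np.mean(S,0),[np.linalg.norm(S[i]-S[i-1]) for i in range(4)])
M=[f(p,o,8,.095) for p in [(215,205),(530,165),(540,235),(215,265)]]
print("mod",np.round(M,4),np.mean(M,0),[np.linalg.norm(M[i]-M[i-1]) for i in range(4)])
E
```

```text
deck [[0.5572 0.3608 0.022 ]
 [0.5638 0.102  0.022 ]
 [0.4463 0.0981 0.022 ]
 [0.439  0.3565 0.022 ]] [0.50159068 0.22934307 0.022     ]
sides [np.float64(0.11828007478185373), np.float64(0.2589437712343099), np.float64(0.11757758141616352), np.float64(0.25855077281781286)]
block edge [array([0.52482511, 0.22396657, 0.05      ]), array([0.51115542, 0.22331271, 0.05      ]), array([0.49412993, 0.22249834, 0.05      ]), array([0.48140554, 0.2218897 , 0.05      ])]
bars [array([0.49884576, 0.34848391, 0.1       ]), array([0.50590497, 0.11320328, 0.1       ])]
stand [[ 0.5333 -0.0509  0.024 ]
 [ 0.5487 -0.1556  0.024 ]
 [ 0.4983 -0.1617  0.024 ]
 [ 0.4836 -0.0567  0.024 ]] [ 0.51595716 -0.10621367  0.024     ] [np.float64(0.050102474152512885), np.float64(0.10583616997105327), np.float64(0.05074230500461221), np.float64(0.1060256296200829)]
mod [[ 0.5177 -0.0636  0.095 ]
 [ 0.5311 -0.1508  0.095 ]
 [ 0.5118 -0.1536  0.095 ]
 [ 0.5011 -0.0638  0.095 ]] [ 0.51539769 -0.1079364   0.095     ] [np.float64(0.016630707203451365), np.float64(0.08824775419476336), np.float64(0.01954081821894035), np.float64(0.090447971762431)]
```

```bash
cat >> h.py <<'E'
from scipy.spatial.transform import Rotation as Ro
def plan(p,yaw):
    """tool down at p, tool y along world dir (cos yaw, sin yaw) or opposite"""
    o=ctrl.get_obs(); R=Ro.from_euler("xyz",o["eef_rot"]).as_matrix()
    d=R.T@(np.array(p)-o["ee_pos"])
    best=None
    for s in (1,-1):
        y=s*np.array([np.cos(yaw),np.sin(yaw),0]); x=np.array([0,0,-1.])
        T=np.c_[x,y,np.cross(x,y)]
        v=Ro.from_matrix(R.T@T).as_rotvec(degrees=True)
        if best is None or abs(v[0])<abs(best[0]): best=v
    print("pos",o["ee_pos"].round(4),"t",round(o["time_s"],2),"q6",o["qpos"][5].round(3))
    print("slide mm",(d*1000).round(1),"rotvec deg",best.round(2))
    print("tool axes (cols)",R.round(3).tolist(),"F",o["force"].round(2))
E
python3 - <<'E'
from h import *
plan([.516,-.107,.20],.143)
E
```

```text
pos [ 0.2236 -0.5023  0.213 ] t 0.15 q6 -0.067
slide mm [  13.3 -242.2 -427.9] rotvec deg [-7.42e+01 -4.00e-02  4.00e-02]
tool axes (cols) [[-0.0, 0.407, -0.914], [0.001, -0.914, -0.407], [-1.0, -0.001, -0.0]] F [ 0.21 -0.16 -0.39]
```

```bash
python3 -m creep '{"hand":[-1,-1,-1,-1,-1,-1,-1,-1,-1,-1,-1,-1],"slide":[[0,-0.020,-0.035],[0,-0.040,-0.070],[0,-0.060,-0.105],[0,-0.080,-0.141],[0,-0.100,-0.177],[0,-0.120,-0.212],[0,-0.141,-0.248],[0,-0.161,-0.284],[0,-0.181,-0.320],[0,-0.202,-0.356],[0,-0.222,-0.392],[0,-0.242,-0.428]],"spin":[-6,-12,-18,-24,-30,-36,-42,-48,-54,-60,-67,-74]}' 20
python3 - <<'E'
from h import *
import cv2
plan([.516,-.107,.20],.143)
E
```

```text
time_s: 1.15
ee_pos: [0.517, -0.1053, 0.2134]
eef_rot: [-1.648, 1.571, -3.073]
force: [1.3, -1.0, 0.8]
grip_width: 0.0939
pos [ 0.517  -0.1053  0.2134] t 1.15 q6 -0.416
slide mm [13.4 -1.3  1.5] rotvec deg [ 0.15 -0.    0.01]
tool axes (cols) [[-0.0, 0.989, 0.145], [-0.0, 0.145, -0.989], [-1.0, -0.0, -0.0]] F [ 1.33 -0.96  0.82]
```

```bash
python3 - <<'E'
from h import *
import cv2
c=ctrl.calibration("wrist"); im=ctrl.camera("wrist"); cv2.imwrite("pics/w1.png",im[:,:,::-1])
o=ctrl.get_obs(); print(o["ee_pos"],o["force"])
for X in [[.516,-.107,.095],[.516,-.107,.024]]: print(px(c,X))
C=-np.array(c["R"]).T@np.array(c["t"]);print("cam",C)
E
```

```text
[ 0.51995897 -0.10053537  0.21321455] [ 1.58742045  3.81241608 -0.02923083]
[319.97449701 202.32877953]
[320.37104553 188.43906944]
cam [ 0.50714278 -0.0305156   0.3851859 ]
```

View pics/w1.png

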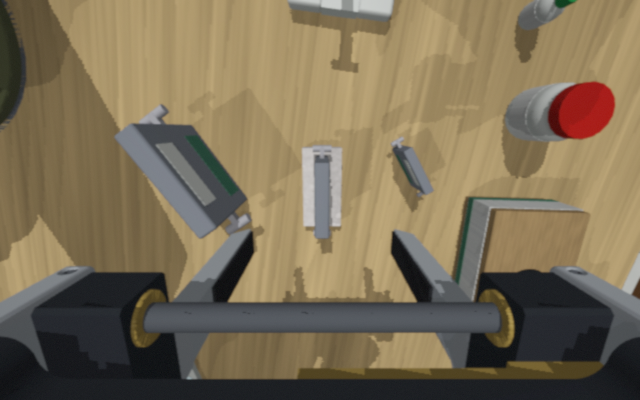

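```bash
python3 -m creep '{"hand":[-1,-1,-1,-1,-1,-1],"slide":[[0.01,0,0],[0.025,0,0],[0.035,0,0],[0.040,0,0],[0.040,0,0],[0.040,0,0]],"spin":[0,0,0,0,0,0]}'
python3 - <<'E'
from h import *
import cv2
c=ctrl.calibration("wrist"); im=ctrl.camera("wrist"); cv2.imwrite("pics/w2.png",im[:,:,::-1])
o=ctrl.get_obs(); print(o["ee_pos"],o["joint_vel"].round(3))
np.save("c2.npy",[c["K"],c["R"],np.c_[c["t"],c["t"],c["t"]]])
cv2.imwrite("pics/w2c.png",cv2.resize(im[60:320,240:400,::-1],None,fx=3.5,fy=2.3*1,interpolation=cv2.INTER_CUBIC))
cv2.imwrite("pics/w2c.png",cv2.resize(im[90:290,220:420,::-1],None,fx=3,fy=3,interpolation=cv2.INTER_CUBIC))
E
```

```text
time_s: 1.7
ee_pos: [0.5161, -0.1079, 0.1736]
eef_rot: [-1.684, 1.571, -3.117]
force: [-0.5, 0.2, 0.9]
grip_width: 0.0937
[ 0.51628365 -0.10787678  0.17397162] [ 0.002 -0.003 -0.006 -0.    -0.    -0.001]
```

View pics/w2c.png

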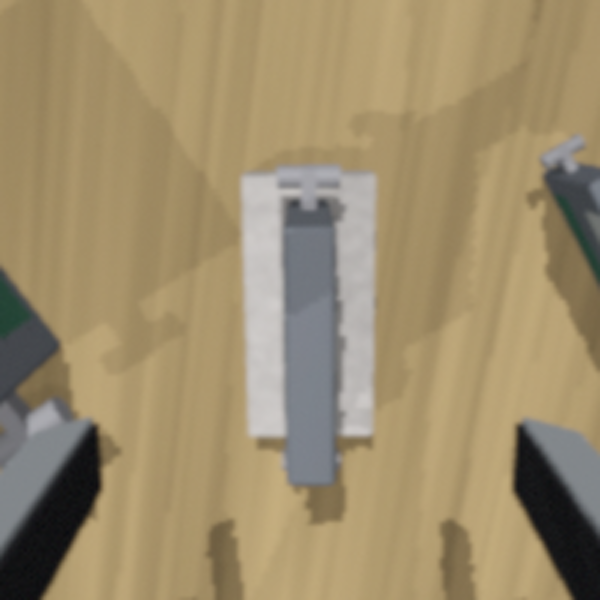

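```bash
python3 - <<'E'
from h import *
a=np.load("c2.npy"); c=dict(K=a[0],R=a[1],t=a[2][:,0])
f=lambda p,z: ray(c,(220+(p[0]+.5)/3-.5,90+(p[1]+.5)/3-.5),z)
M=np.array([f(p,.095) for p in [(285,227),(334,227),(336,485),(289,485)]])
print(M.round(4),M.mean(0),[np.linalg.norm(M[i]-M[i-1]).round(4) for i in range(4)])
d=(M[0]+M[1]-M[2]-M[3]);print("yaw",np.arctan2(-d[0],d[1]))
S=np.array([f(p,.024) for p in [(242,174),(376,174),(373,437),(249,437)]])
print(S.round(4),S.mean(0),[np.linalg.norm(S[i]-S[i-1]).round(4) for i in range(4)])
d=(S[0]+S[1]-S[2]-S[3]);print("yaw",np.arctan2(-d[0],d[1]))
plan([.516,-.107,.1],.143)
E
```

```text
[[ 0.5046 -0.066   0.095 ]
 [ 0.519  -0.064   0.095 ]
 [ 0.5317 -0.1461  0.095 ]
 [ 0.5167 -0.1481  0.095 ]] [ 0.51796895 -0.10606469  0.095     ] [np.float64(0.083), np.float64(0.0145), np.float64(0.083), np.float64(0.0151)]
yaw 0.14980459288151193
[[ 0.4855 -0.0579  0.024 ]
 [ 0.5351 -0.0511  0.024 ]
 [ 0.5505 -0.1551  0.024 ]
 [ 0.5006 -0.162   0.024 ]] [ 0.51793084 -0.10651818  0.024     ] [np.float64(0.1051), np.float64(0.0501), np.float64(0.1051), np.float64(0.0504)]
yaw 0.1457487354425131
pos [ 0.5163 -0.1079  0.174 ] t 1.75 q6 -0.414
slide mm [74.  -0.2 -0.9] rotvec deg [-0.26  0.02 -0.03]
tool axes (cols) [[0.001, 0.99, 0.138], [-0.0, 0.138, -0.99], [-1.0, 0.001, 0.0]] F [-0.2  -0.22  0.83]
```

```bash
python3 -m creep '{"hand":[-1,-1,-1,-1,-1,-1,-1,-1],"slide":[[0.015,0.0017,-0.001],[0.035,0.0017,-0.001],[0.060,0.0017,-0.001],[0.083,0.0017,-0.001],[0.098,0.0017,-0.001],[0.105,0.0017,-0.001],[0.105,0.0017,-0.001],[0.105,0.0017,-0.001]],"spin":[-0.3,-0.3,-0.3,-0.3,-0.3,-0.3,-0.3,-0.3]}'
python3 -m creep '{"hand":[1,1,1,1,1,1,1,1],"slide":[[0,0,0],[0,0,0],[0,0,0],[0,0,0],[0,0,0],[0,0,0],[0,0,0],[0,0,0]],"spin":[0,0,0,0,0,0,0,0]}' 30
```

```text
time_s: 2.42
ee_pos: [0.5183, -0.1064, 0.0694]
eef_rot: [1.173, 1.57, -0.254]
force: [0.2, 0.0, 0.9]
grip_width: 0.094
time_s: 3.08
ee_pos: [0.5178, -0.1061, 0.0684]
eef_rot: [-2.18, 1.571, 2.677]
force: [0.7, -0.5, -0.7]
grip_width: 0.0441
```

```bash
python3 -m creep '{"hand":[1,1,1,1,1,1,1],"slide":[[0,0,0],[0,0,0],[0,0,0],[0,0,0],[0,0,0],[0,0,0],[0,0,0]],"spin":[0,0,0,0,0,0,0]}' 30
```

```text
time_s: 3.67
ee_pos: [0.5177, -0.1061, 0.0684]
eef_rot: [-2.015, 1.571, 2.842]
force: [-0.1, -0.9, -1.0]
grip_width: 0.0157
```

```bash
python3 -m creep '{"hand":[1,1,1,1,1,1,1,1,1],"slide":[[-0.004,0,0],[-0.012,0,0],[-0.025,0,0],[-0.050,0,0],[-0.080,0,0],[-0.110,0,0],[-0.128,0,0],[-0.137,0,0],[-0.137,0,0]],"spin":[0,0,0,0,0,0,0,0,0]}'
python3 - <<'E'
from h import *
import cv2
for n in ["scene","wrist"]:
    im=ctrl.camera(n); cv2.imwrite(f"pics/l_{n}.png",im[:,:,::-1])
plan([.5025,.230,.205],.028)
E
```

```text
time_s: 4.42
ee_pos: [0.5183, -0.1062, 0.2075]
eef_rot: [1.16, 1.567, -0.266]
force: [0.2, -0.6, -2.7]
grip_width: 0.0159
pos [ 0.5174 -0.106   0.2045] t 4.52 q6 -0.416
slide mm [  -0.4   33.7 -334.6] rotvec deg [ 6.69 -0.02  0.06]
tool axes (cols) [[-0.001, 0.99, 0.144], [0.0, 0.144, -0.99], [-1.0, -0.001, -0.0]] F [ 0.14 -0.57 -3.56]
```

View pics/l_scene.png

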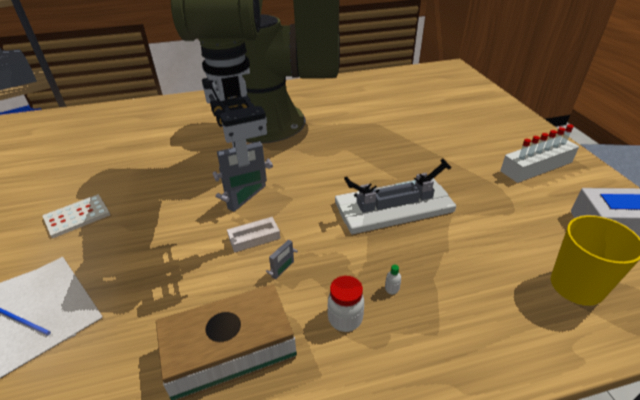

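View pics/l_wrist.png

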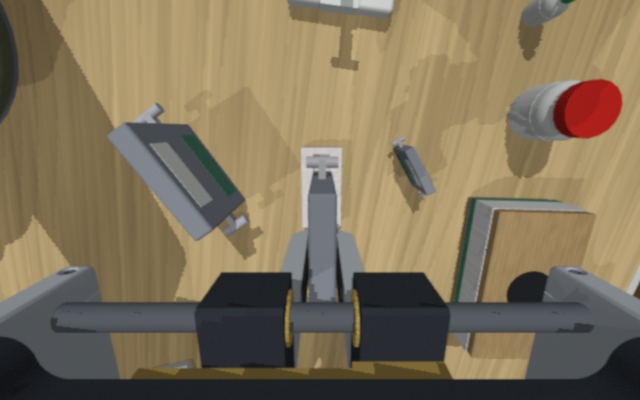

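```bash
python3 -m creep '{"hand":[1,1,1,1,1,1,1,1,1,1,1],"slide":[[0,0.001,-0.010],[0,0.003,-0.032],[0,0.006,-0.063],[0,0.009,-0.097],[0,0.013,-0.131],[0,0.016,-0.164],[0,0.018,-0.188],[0,0.0195,-0.201],[0,0.020,-0.205],[0,0.020,-0.205],[0,0.020,-0.205]],"spin":[0.3,1,2,3,4.5,5.5,6.2,6.6,6.7,6.7,6.7]}'
python3 - <<'E'
from h import *
import cv2
c=ctrl.calibration("wrist"); im=ctrl.camera("wrist"); cv2.imwrite("pics/w3.png",im[:,:,::-1])
np.save("c3.npy",[c["K"],c["R"],np.c_[c["t"],c["t"],c["t"]]])
im=ctrl.camera("scene"); cv2.imwrite("pics/s3.png",im[:,:,::-1])
plan([.5025,.230,.205],.028)
E
```

```text
time_s: 5.43
ee_pos: [0.5078, 0.0993, 0.2048]
eef_rot: [-1.333, 1.57, -2.876]
force: [0.5, -0.1, -2.1]
grip_width: 0.0153
pos [0.508  0.0988 0.2051] t 5.53 q6 0.094
slide mm [ 1.000e-01 -1.900e+00 -1.313e+02] rotvec deg [-0.06  0.01  0.03]
tool axes (cols) [[-0.001, 1.0, 0.027], [-0.0, 0.027, -1.0], [-1.0, -0.001, 0.0]] F [-0.34 -0.16 -3.29]
```

View pics/w3.png

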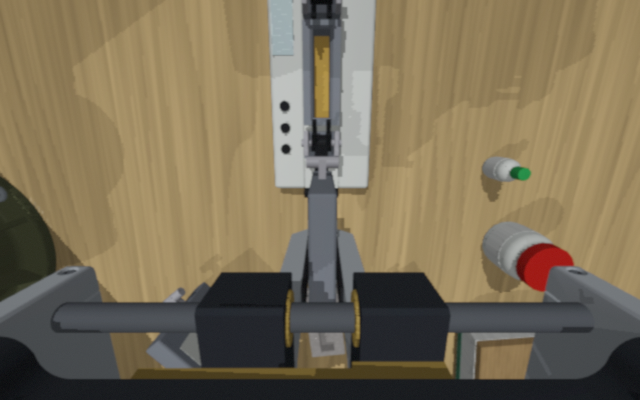

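```bash
python3 - <<'E'
import cv2
im=cv2.imread("pics/w3.png")
cv2.imwrite("pics/w3c.png",cv2.resize(im[0:200,240:400],None,fx=4,fy=3,interpolation=cv2.INTER_CUBIC))
E
```

```text
(no output)
```

View pics/w3c.png

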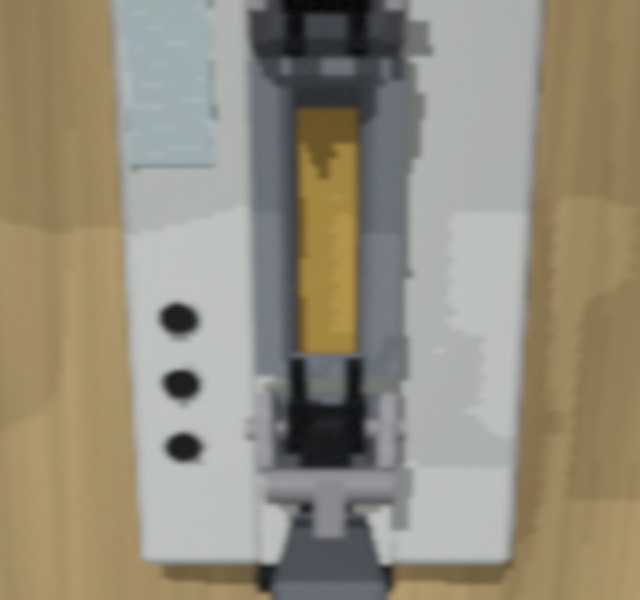

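```bash
python3 - <<'E'
from h import *
a=np.load("c3.npy"); c=dict(K=a[0],R=a[1],t=a[2][:,0])
f=lambda p,z: ray(c,(240+(p[0]+.5)/4-.5,(p[1]+.5)/3-.5),z)
L=[f(p,.022) for p in [(117,100),(141,560),(540,100),(511,560)]]
print("deck",np.round(L,4).tolist())
for i in (0,2): print("yaw",np.arctan2(-(L[i]-L[i+1])[0],(L[i]-L[i+1])[1]))
B=[f(p,.05) for p in [(250,150),(405,150),(255,350),(402,350)]]
print("block",np.round(B,4).tolist(),"mids",(B[0]+B[1])/2,(B[2]+B[3])/2)
n=(L[1]+L[3])/2; print("near mid",n, "centre from near:", n+.13*np.array([-np.sin(.027),np.cos(.027),0]))
# module: project expected top face & pin
o=ctrl.get_obs(); 
P=[f(p,.2051-.0585+.036) for p in [(263,487),(405,487)]]
print("pin at z",P, "mid",(P[0]+P[1])/2,"width",P[1]-P[0])
E
```

```text
deck [[0.444, 0.2756, 0.022], [0.4478, 0.1004, 0.022], [0.5626, 0.2788, 0.022], [0.5665, 0.1036, 0.022]]
yaw 0.02202222966900863
yaw 0.022790211999545344
block [[0.4834, 0.253, 0.05], [0.524, 0.2541, 0.05], [0.4854, 0.1863, 0.05], [0.5262, 0.1874, 0.05]] mids [0.50372576 0.25358332 0.05      ] [0.50578858 0.18686129 0.05      ]
near mid [0.50719619 0.10198957 0.022     ] centre from near: [0.50368662 0.23194219 0.022     ]
pin at z [array([0.4958063 , 0.15174333, 0.1826    ]), array([0.52016548, 0.15241022, 0.1826    ])] mid [0.50798589 0.15207678 0.1826    ] width [0.02435918 0.00066689 0.        ]
```

```bash
python3 -m creep '{"hand":[1,1,1,1,1,1,1,1,1,1],"slide":[[0,0,-0.008],[0,0,-0.026],[0,0,-0.052],[0,-0.001,-0.080],[0,-0.001,-0.106],[0,-0.001,-0.124],[0.005,-0.001,-0.131],[0.012,-0.001,-0.1325],[0.020,-0.001,-0.1325],[0.020,-0.001,-0.1325]],"spin":[0,0,0,0,0,0,0,0,0,0]}'
python3 -m creep '{"hand":[1,1,1],"slide":[[0,0,0],[0,0,0],[0,0,0]],"spin":[0,0,0]}'
python3 - <<'E'
from h import *
import cv2
for n in ["scene","top","wrist"]:
    im=ctrl.camera(n); cv2.imwrite(f"pics/h_{n}.png",im[:,:,::-1])
    if n=="scene": cv2.imwrite("pics/h_sc.png",cv2.resize(im[100:250,300:500,::-1],None,fx=4,fy=4,interpolation=cv2.INTER_CUBIC))
    if n=="top": cv2.imwrite("pics/h_tc.png",cv2.resize(im[180:290,160:320,::-1],None,fx=5,fy=5,interpolation=cv2.INTER_CUBIC))
plan([.5033,.2312,.185],.026)
E
```

```text
time_s: 6.37
ee_pos: [0.5027, 0.2308, 0.1832]
eef_rot: [-1.167, 1.568, -2.71]
force: [-0.5, -0.6, -3.3]
grip_width: 0.0158
time_s: 6.62
ee_pos: [0.5036, 0.2316, 0.1858]
eef_rot: [1.893, 1.57, 0.349]
force: [-1.0, -0.2, -2.6]
grip_width: 0.0158
pos [0.5035 0.2319 0.1858] t 6.77 q6 0.338
slide mm [ 0.8 -0.2  0.7] rotvec deg [ 0.09 -0.01 -0.03]
tool axes (cols) [[0.001, 1.0, 0.028], [0.0, 0.028, -1.0], [-1.0, 0.001, -0.0]] F [ 0.45 -0.62 -2.47]
```

View pics/h_sc.png

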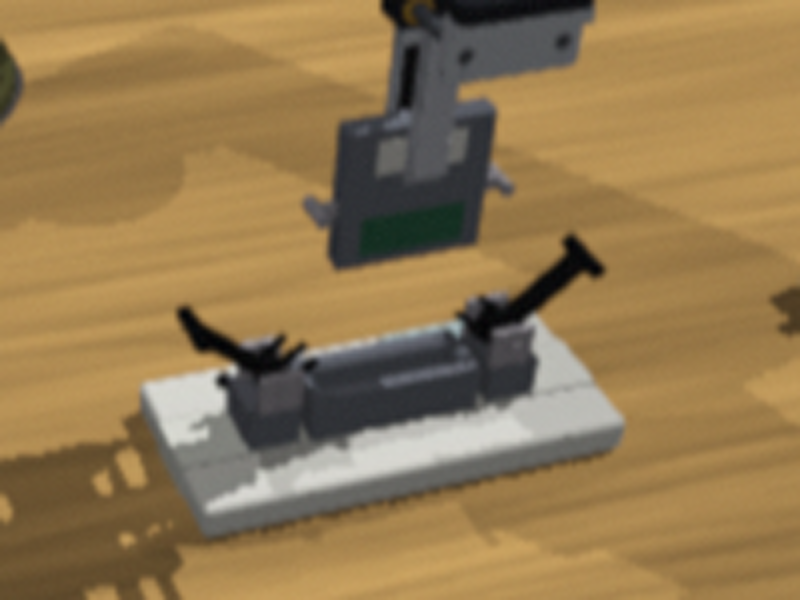

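View pics/h_wrist.png

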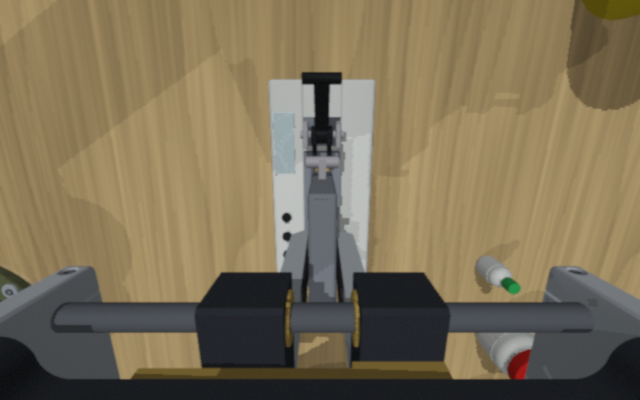

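```bash
python3 -m creep '{"hand":[1,1,1,1,1,1,1,1],"slide":[[0.010,0,0],[0.025,0,0],[0.043,0,0],[0.058,0,0],[0.068,0,0],[0.073,0,0],[0.073,0,0],[0.073,0,0]],"spin":[0,0,0,0,0,0,0,0]}'
python3 - <<'E'
from h import *
import cv2
for n in ["scene","wrist"]:
    c=ctrl.calibration(n)
    im=ctrl.camera(n)
    if n=="scene": cv2.imwrite("pics/i_sc.png",cv2.resize(im[100:250,300:500,::-1],None,fx=4,fy=4,interpolation=cv2.INTER_CUBIC))
    else:
        cv2.imwrite("pics/i_w.png",cv2.resize(im[40:240,240:400,::-1],None,fx=4,fy=3,interpolation=cv2.INTER_CUBIC))
        np.save("c4.npy",[c["K"],c["R"],np.c_[c["t"],c["t"],c["t"]]])
plan([.5033,.2312,.112],.026)
E
```

```text
time_s: 7.43
ee_pos: [0.5036, 0.2321, 0.1128]
eef_rot: [1.891, 1.57, 0.348]
force: [-0.3, 0.5, -2.5]
grip_width: 0.0162
pos [0.5037 0.2323 0.1133] t 7.53 q6 0.338
slide mm [ 1.3 -0.5  1.1] rotvec deg [ 0.11 -0.03 -0.08]
tool axes (cols) [[0.001, 1.0, 0.028], [0.001, 0.028, -1.0], [-1.0, 0.001, -0.001]] F [-0.07 -0.39 -2.48]
```

View pics/i_sc.png

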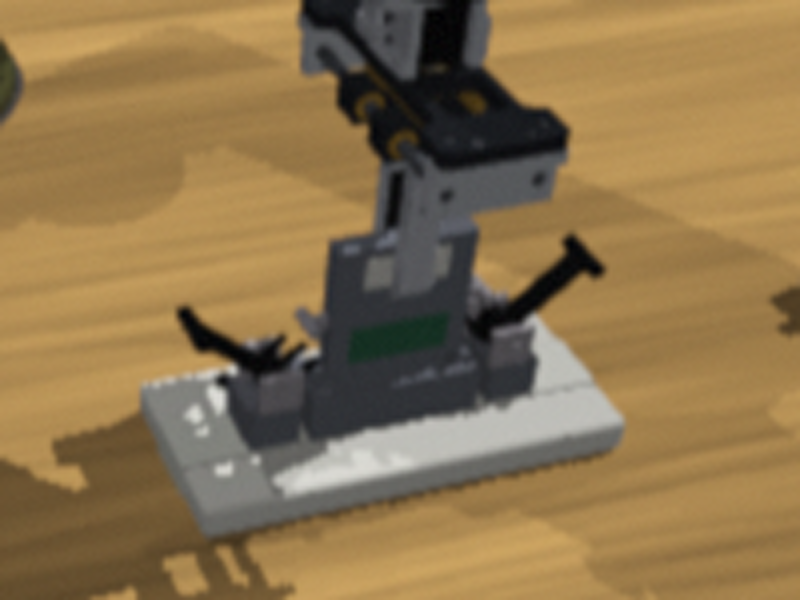

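View pics/i_w.png

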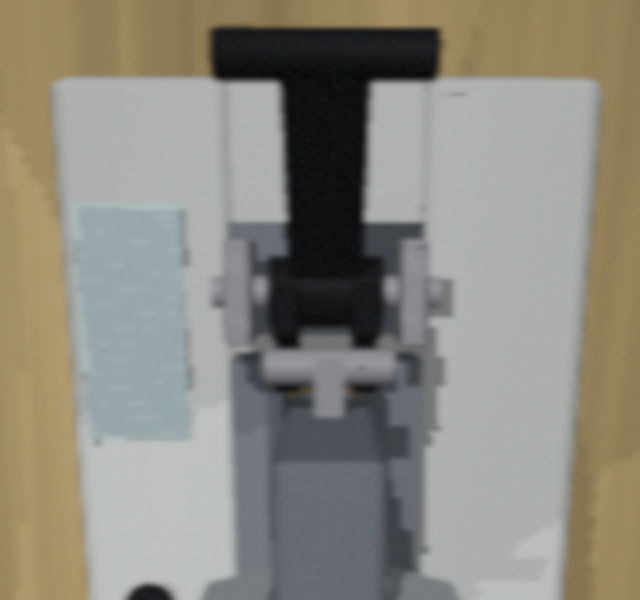

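```bash
python3 - <<'E'
from h import *
a=np.load("c4.npy"); c=dict(K=a[0],R=a[1],t=a[2][:,0])
f=lambda p,z: ray(c,(240+(p[0]+.5)/4-.5,40+(p[1]+.5)/3-.5),z).round(4)
print("pin",f((265,367),.0908),f((395,367),.0908),f((330,367),.0908))
print("bar",f((214,52),.1),f((438,52),.1),f((326,52),.1))
print("brk",f((238,292),.071),f((413,292),.071),f((325.5,292),.071))
print("piv",f((212,292),.06),f((442,292),.06))
print("deck far",f((56,78),.022),f((599,80),.022),f((327.5,79),.022))
E
```

```text
pin [0.4921 0.2847 0.0908] [0.5145 0.2853 0.0908] [0.5033 0.285  0.0908]
bar [0.4843 0.348  0.1   ] [0.5177 0.3489 0.1   ] [0.501  0.3484 0.1   ]
brk [0.4859 0.3006 0.071 ] [0.5182 0.3015 0.071 ] [0.5021 0.301  0.071 ]
piv [0.48   0.3001 0.06  ] [0.5247 0.3013 0.06  ]
deck far [0.4428 0.3573 0.022 ] [0.5589 0.36   0.022 ] [0.5009 0.3586 0.022 ]
```

```bash
python3 -m creep '{"hand":[1,1,1,1,1,1],"slide":[[0,-0.0005,0.0016],[0,-0.0005,0.0016],[0.003,-0.0005,0.0016],[0.007,-0.0005,0.0016],[0.010,-0.0005,0.0016],[0.010,-0.0005,0.0016]],"spin":[0,0,0,0,0,0]}'
python3 -m creep '{"hand":[1,1,1,1],"slide":[[0.001,0,0],[0.002,0,0],[0.003,0,0],[0.003,0,0]],"spin":[0,0,0,0]}'
```

```text
time_s: 8.03
ee_pos: [0.5025, 0.2303, 0.1015]
eef_rot: [-1.246, 1.569, -2.789]
force: [-0.0, -0.5, -3.0]
grip_width: 0.0161
time_s: 8.37
ee_pos: [0.5028, 0.2304, 0.0993]
eef_rot: [-1.257, 1.571, -2.8]
force: [-0.0, 0.7, -2.3]
grip_width: 0.0158
```

```bash
python3 -m creep '{"hand":[1,1,1],"slide":[[0.0007,0,0],[0.0015,0,0],[0.0015,0,0]],"spin":[0,0,0]}'
python3 -m creep '{"hand":[1,1,1],"slide":[[0.0005,0,0],[0.001,0,0],[0.001,0,0]],"spin":[0,0,0]}'
```

```text
time_s: 8.62
ee_pos: [0.5028, 0.2304, 0.0978]
eef_rot: [-0.959, 1.571, -2.502]
force: [0.1, 0.6, -2.5]
grip_width: 0.0157
time_s: 8.87
ee_pos: [0.5028, 0.2304, 0.0968]
eef_rot: [-1.298, 1.571, -2.841]
force: [-0.2, -0.5, -3.0]
grip_width: 0.0155
```

```bash
python3 -m creep '{"hand":[1,1,1],"slide":[[0.0005,0,0],[0.001,0,0],[0.001,0,0]],"spin":[0,0,0]}'

```

```text
time_s: 9.12
ee_pos: [0.5028, 0.2304, 0.0958]
eef_rot: [-1.27, 1.571, -2.813]
force: [-0.3, 0.3, -2.3]
grip_width: 0.016
```

```bash
python3 - <<'E'
from h import *
import cv2
im=ctrl.camera("scene")
cv2.imwrite("pics/j_sc.png",cv2.resize(im[130:230,330:470,::-1],None,fx=5.5,fy=5.5,interpolation=cv2.INTER_CUBIC))
plan([.5033,.2312,.112],.026)
E
```

```text
pos [0.5029 0.2304 0.0959] t 9.17 q6 0.336
slide mm [-16.1   0.5  -0.8] rotvec deg [ 0.1 -0.   0. ]
tool axes (cols) [[-0.0, 1.0, 0.028], [-0.0, 0.028, -1.0], [-1.0, -0.0, -0.0]] F [-0.04 -0.36 -2.  ]
```

View pics/j_sc.png

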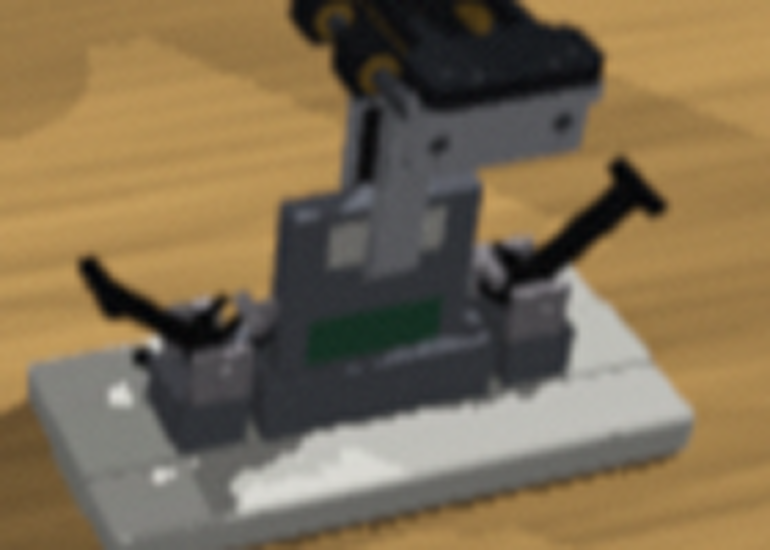

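```bash
python3 -m creep '{"hand":[1,1,1],"slide":[[0.0005,0,0],[0.001,0,0],[0.001,0,0]],"spin":[0,0,0]}'

```

```text
time_s: 9.42
ee_pos: [0.503, 0.2304, 0.095]
eef_rot: [1.043, 1.571, -0.5]
force: [-0.6, -2.1, -0.9]
grip_width: 0.0158
```

```bash
python3 -m creep '{"hand":[1,1,1],"slide":[[0.0003,0,0],[0.0007,0,0],[0.0007,0,0]],"spin":[0,0,0]}'

```

```text
time_s: 9.67
ee_pos: [0.5031, 0.2305, 0.0948]
eef_rot: [1.745, 1.57, 0.202]
force: [-0.7, -1.7, 4.5]
grip_width: 0.0156
```

```bash
python3 -m creep '{"hand":[0,0,0,0,0,0],"slide":[[-0.0005,0,0],[-0.0005,0,0],[-0.0005,0,0],[-0.0005,0,0],[-0.0005,0,0],[-0.0005,0,0]],"spin":[0,0,0,0,0,0]}'
python3 -m creep '{"hand":[0,0,0,0,0,0,0],"slide":[[-0.005,0,0],[-0.020,0,0],[-0.045,0,0],[-0.075,0,0],[-0.1,0,0],[-0.115,0,0],[-0.115,0,0]],"spin":[0,0,0,0,0,0,0]}'
python3 - <<'E'
from h import *
import cv2
im=ctrl.camera("scene")
cv2.imwrite("pics/k_sc.png",cv2.resize(im[130:230,330:470,::-1],None,fx=5.5,fy=5.5,interpolation=cv2.INTER_CUBIC))
c=ctrl.calibration("wrist");im=ctrl.camera("wrist")
np.save("c5.npy",[c["K"],c["R"],np.c_[c["t"],c["t"],c["t"]]])
cv2.imwrite("pics/k_w.png",im[:,:,::-1])
plan([.503,.383,.2],.026)
E
```

```text
time_s: 10.17
ee_pos: [0.5029, 0.2304, 0.0947]
eef_rot: [-2.197, 1.571, 2.543]
force: [-0.3, 0.3, -0.4]
grip_width: 0.0468
time_s: 10.75
ee_pos: [0.5039, 0.2309, 0.2136]
eef_rot: [1.912, 1.565, 0.369]
force: [-0.5, -0.5, -0.1]
grip_width: 0.047
pos [0.5028 0.2304 0.2096] t 10.85 q6 0.336
slide mm [   9.6    4.4 -152.5] rotvec deg [ 0.11 -0.01 -0.02]
tool axes (cols) [[0.0, 1.0, 0.028], [0.0, 0.028, -1.0], [-1.0, 0.0, -0.0]] F [ 1.02 -0.31  0.15]
```

View pics/k_sc.png

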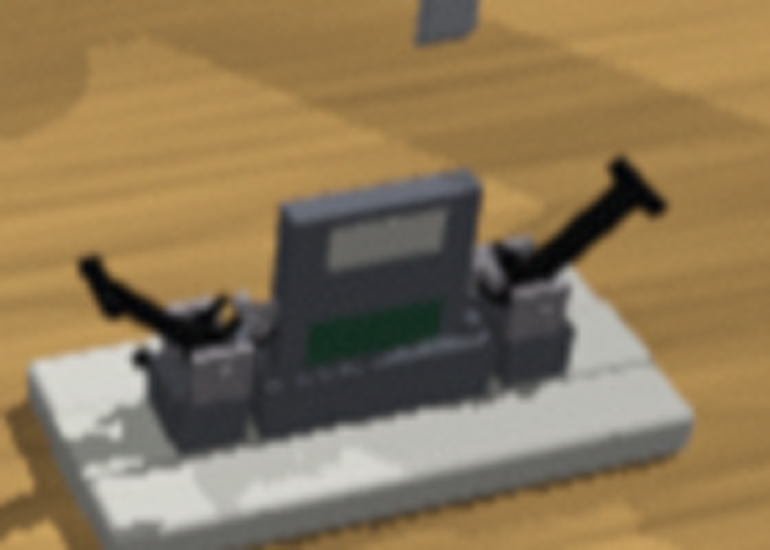

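View pics/k_w.png

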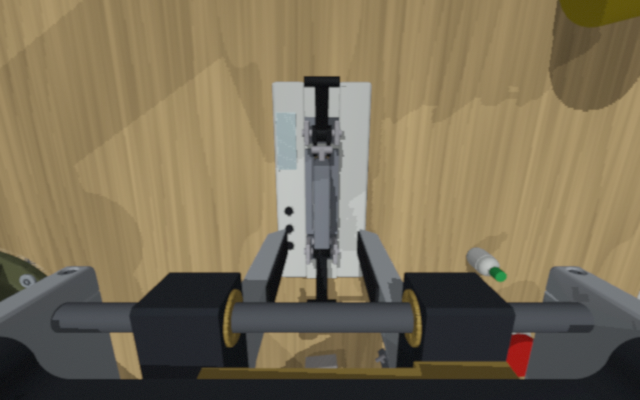

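```bash
python3 -m creep '{"hand":[1,1,1,1,1,1,1,1,1],"slide":[[0,0,-0.010],[0,0,-0.032],[0,0.001,-0.062],[0,0.001,-0.095],[0,0.0015,-0.122],[0,0.0015,-0.140],[0,0.0015,-0.147],[0,0.0015,-0.148],[0,0.0015,-0.148]],"spin":[0,0,0,0,0,0,0,0,0]}' 20
python3 -m creep '{"hand":[1,1,1,1,1,1,1,1,1],"slide":[[0.01,0,0],[0.030,0,0],[0.055,0,0],[0.080,0,0],[0.1,0,0],[0.111,0,0],[0.114,0,0],[0.114,0,0],[0.114,0,0]],"spin":[0,0,0,0,0,0,0,0,0]}'
python3 - <<'E'
from h import *
import cv2
im=ctrl.camera("scene")
cv2.imwrite("pics/m_sc.png",cv2.resize(im[130:230,330:470,::-1],None,fx=5.5,fy=5.5,interpolation=cv2.INTER_CUBIC))
c=ctrl.calibration("wrist");im=ctrl.camera("wrist")
cv2.imwrite("pics/m_w.png",im[:,:,::-1])
plan([.5002,.361,.096],.026)
E
```

```text
time_s: 11.6
ee_pos: [0.5, 0.3782, 0.2088]
eef_rot: [-0.912, 1.569, -2.455]
force: [0.3, -1.3, 0.0]
grip_width: -0.0
time_s: 12.35
ee_pos: [0.5008, 0.3784, 0.0969]
eef_rot: [2.114, 1.569, 0.571]
force: [-0.4, -0.7, 0.4]
grip_width: 0.0006
pos [0.5008 0.3786 0.0971] t 12.45 q6 0.561
slide mm [ 1.1 -1.1 17.6] rotvec deg [ 0.1  -0.06 -0.1 ]
tool axes (cols) [[0.002, 1.0, 0.028], [0.001, 0.028, -1.0], [-1.0, 0.002, -0.001]] F [-0.55 -0.6  -0.16]
```

View pics/m_sc.png

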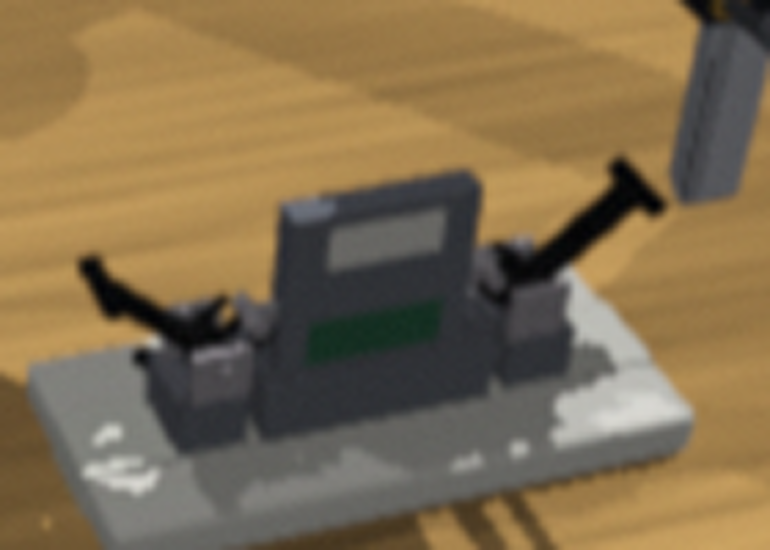

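View pics/m_w.png

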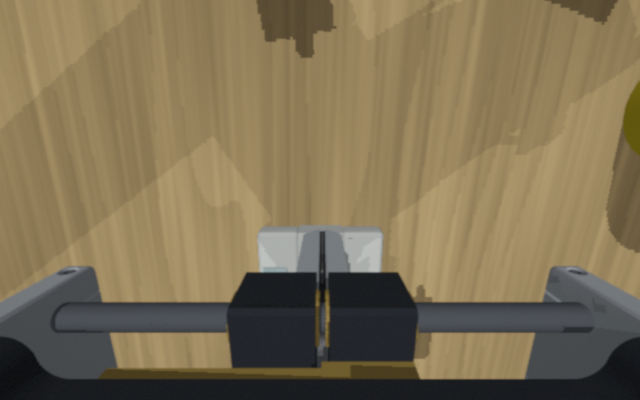

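```bash
python3 -m creep '{"hand":[1,1,1,1,1],"slide":[[0,-0.0005,0.005],[0,-0.0005,0.010],[0,-0.0005,0.014],[0,-0.0005,0.0155],[0,-0.0005,0.0155]],"spin":[0,0,0,0,0]}'
python3 -m creep '{"hand":[1,1,1],"slide":[[0,0,0.001],[0,0,0.002],[0,0,0.002]],"spin":[0,0,0]}'
python3 -m creep '{"hand":[1,1,1],"slide":[[0,0,0.001],[0,0,0.002],[0,0,0.002]],"spin":[0,0,0]}'
```

```text
time_s: 12.87
ee_pos: [0.5004, 0.3626, 0.0961]
eef_rot: [2.417, 1.57, 0.873]
force: [1.7, 0.1, 0.4]
grip_width: 0.0005
time_s: 13.12
ee_pos: [0.5004, 0.3618, 0.0964]
eef_rot: [2.637, 1.569, 1.095]
force: [0.2, 5.1, 2.9]
grip_width: 0.0003
time_s: 13.37
ee_pos: [0.5005, 0.361, 0.0972]
eef_rot: [2.651, 1.566, 1.109]
force: [-3.1, 11.2, 7.5]
grip_width: 0.0005
```

```bash
python3 -m creep '{"hand":[1,1,1,1,1,1],"slide":[[-0.001,0,0.001],[-0.0025,0,0.002],[-0.004,0,0.003],[-0.0055,0,0.004],[-0.007,0,0.005],[-0.007,0,0.005]],"spin":[0,0,0,0,0,0]}'

```

```text
time_s: 13.87
ee_pos: [0.5006, 0.355, 0.1038]
eef_rot: [2.547, 1.568, 1.004]
force: [-1.1, 5.2, 4.3]
grip_width: 0.0004
```

```bash
python3 -m creep '{"hand":[1,1,1,1,1,1],"slide":[[-0.001,0,0.001],[-0.0015,0,0.002],[-0.0025,0,0.003],[-0.0035,0,0.004],[-0.0042,0,0.0053],[-0.0042,0,0.0053]],"spin":[0,0,0,0,0,0]}'
python3 - <<'E'
from h import *
import cv2
im=ctrl.camera("scene")
cv2.imwrite("pics/n_sc.png",cv2.resize(im[130:230,330:470,::-1],None,fx=5.5,fy=5.5,interpolation=cv2.INTER_CUBIC))
plan([.5002,.361,.096],.026)
E
```

```text
time_s: 14.37
ee_pos: [0.5008, 0.3497, 0.108]
eef_rot: [2.528, 1.568, 0.986]
force: [-0.7, 6.6, 4.0]
grip_width: 0.0003
pos [0.5008 0.3497 0.1079] t 14.42 q6 0.52
slide mm [ 12.   -0.3 -11.3] rotvec deg [ 0.13 -0.13 -0.09]
tool axes (cols) [[0.002, 1.0, 0.028], [0.002, 0.028, -1.0], [-1.0, 0.002, -0.002]] F [-0.57  6.75  3.87]
```

View pics/n_sc.png

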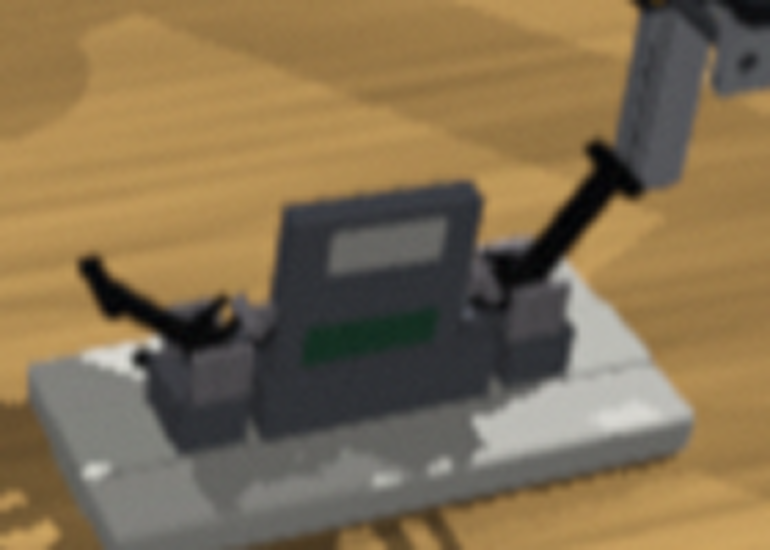

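```bash
python3 -m creep '{"hand":[1,1,1,1,1,1,1],"slide":[[0,0,-0.006],[0,0,-0.016],[-0.010,0,-0.020],[-0.035,0,-0.020],[-0.070,0,-0.015],[-0.095,0,0.005],[-0.105,0,0.033]],"spin":[0,0,0,0,0,0,0]}'
python3 -m creep '{"hand":[1,1,1,1,1,1,1,1,1,1],"slide":[[0,0,0.036],[0,0,0.074],[0,0,0.112],[0,0,0.150],[0,0,0.188],[0,0,0.213],[0,0,0.228],[0,0,0.234],[0,0,0.234],[0,0,0.234]],"spin":[0,0,0,0,0,0,0,0,0,0]}'
python3 - <<'E'
from h import *
import cv2
c=ctrl.calibration("wrist");im=ctrl.camera("wrist")
np.save("c6.npy",[c["K"],c["R"],np.c_[c["t"],c["t"],c["t"]]])
cv2.imwrite("pics/o_w.png",cv2.resize(im[0:200,240:400,::-1],None,fx=4,fy=3,interpolation=cv2.INTER_CUBIC))
plan([.508,.082,.096],.026)
E
```

```text
time_s: 15.0
ee_pos: [0.502, 0.3172, 0.2163]
eef_rot: [2.048, 1.566, 0.508]
force: [0.2, 0.2, -0.1]
grip_width: 0.0004
time_s: 15.83
ee_pos: [0.5081, 0.0824, 0.2122]
eef_rot: [2.594, 1.571, 1.051]
force: [-0.1, -0.4, -0.1]
grip_width: -0.0002
pos [0.5081 0.0828 0.2121] t 15.88 q6 0.062
slide mm [ 1.161e+02 -1.000e-01  8.000e-01] rotvec deg [ 0.16 -0.01 -0.  ]
tool axes (cols) [[0.0, 1.0, 0.029], [0.0, 0.029, -1.0], [-1.0, 0.0, -0.0]] F [-0.36 -0.05 -0.6 ]
```

View pics/o_w.png

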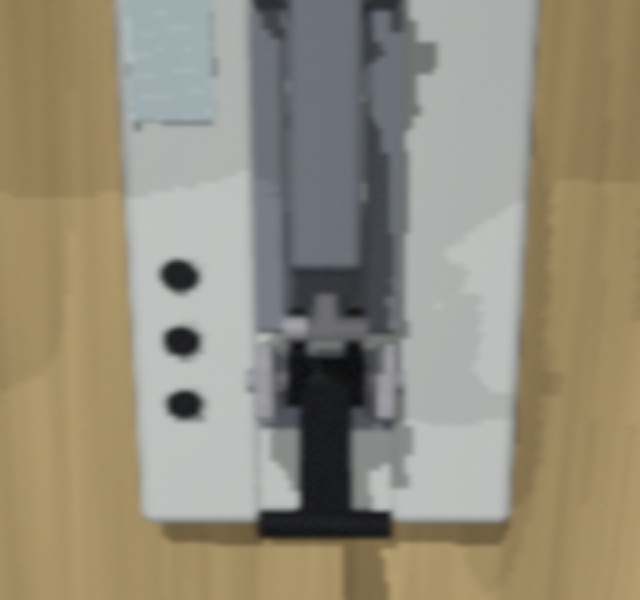

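```bash
python3 - <<'E'
from h import *
a=np.load("c6.npy"); c=dict(K=a[0],R=a[1],t=a[2][:,0])
f=lambda p,z: ray(c,(240+(p[0]+.5)/4-.5,(p[1]+.5)/3-.5),z).round(4)
print(f((260,524),.1),f((391,524),.1),f((325,524),.1))
E
python3 -m creep '{"hand":[1,1,1,1,1,1,1,1,1],"slide":[[0.01,0,0],[0.030,0,0],[0.055,0,0],[0.080,0,0],[0.1,0,0],[0.112,0,0],[0.116,0,0],[0.116,0,0],[0.116,0,0]],"spin":[0,0,0,0,0,0,0,0,0]}'
```

```text
[0.4906 0.1117 0.1   ] [0.5238 0.1126 0.1   ] [0.5071 0.1121 0.1   ]
time_s: 16.63
ee_pos: [0.5082, 0.0822, 0.0963]
eef_rot: [1.778, 1.571, 0.235]
force: [0.4, -0.0, -0.4]
grip_width: 0.0005
```

```bash
python3 -m creep '{"hand":[1,1,1,1,1],"slide":[[0,-0.0005,-0.005],[0,-0.0005,-0.010],[0,-0.0005,-0.014],[0,-0.0005,-0.0155],[0,-0.0005,-0.0155]],"spin":[0,0,0,0,0]}'
python3 -m creep '{"hand":[1,1,1],"slide":[[0,0,-0.001],[0,0,-0.002],[0,0,-0.002]],"spin":[0,0,0]}'
```

```text
time_s: 17.05
ee_pos: [0.5072, 0.0977, 0.0962]
eef_rot: [1.539, 1.57, -0.003]
force: [0.1, 0.5, 0.9]
grip_width: 0.0003
time_s: 17.3
ee_pos: [0.5072, 0.0984, 0.0963]
eef_rot: [0.228, 1.569, -1.315]
force: [-1.3, -7.3, 4.3]
grip_width: 0.0005
```

```bash
python3 -m creep '{"hand":[1,1,1,1,1,1,1,1,1,1,1],"slide":[[-0.001,0,-0.001],[-0.0025,0,-0.002],[-0.004,0,-0.0035],[-0.006,0,-0.005],[-0.0075,0,-0.0065],[-0.009,0,-0.008],[-0.0105,0,-0.0095],[-0.0115,0,-0.011],[-0.0125,0,-0.0125],[-0.0135,0,-0.014],[-0.0135,0,-0.014]],"spin":[0,0,0,0,0,0,0,0,0,0,0]}'

```

```text
time_s: 18.22
ee_pos: [0.5068, 0.1134, 0.1099]
eef_rot: [1.533, 1.57, -0.009]
force: [0.8, -3.8, 2.8]
grip_width: 0.0006
```

```bash
python3 -m creep '{"hand":[1,1,1,1,1],"slide":[[-0.0005,0,-0.001],[-0.001,0,-0.002],[-0.0015,0,-0.003],[-0.002,0,-0.004],[-0.002,0,-0.004]],"spin":[0,0,0,0,0]}'
python3 -m creep '{"hand":[1,1,1,1],"slide":[[-0.0004,0,-0.001],[-0.0007,0,-0.002],[-0.001,0,-0.0025],[-0.001,0,-0.0025]],"spin":[0,0,0,0]}'

```

```text
time_s: 18.63
ee_pos: [0.5066, 0.1174, 0.1116]
eef_rot: [2.278, 1.57, 0.735]
force: [0.8, -2.4, 2.8]
grip_width: 0.0007
time_s: 18.97
ee_pos: [0.5065, 0.1198, 0.1125]
eef_rot: [2.469, 1.571, 0.926]
force: [0.9, -3.3, 2.4]
grip_width: 0.0005
```

```bash
python3 -m creep '{"hand":[1,1,1],"slide":[[-0.0003,0,-0.0008],[-0.0005,0,-0.0015],[-0.0005,0,-0.0015]],"spin":[0,0,0]}'

```

```text
time_s: 19.22
ee_pos: [0.5064, 0.1213, 0.113]
eef_rot: [-2.8, 1.571, 1.94]
force: [0.2, -4.5, 2.9]
grip_width: 0.0004
```

```bash
python3 -m creep '{"hand":[1,1,1],"slide":[[-0.0003,0,-0.0008],[-0.0005,0,-0.0015],[-0.0005,0,-0.0015]],"spin":[0,0,0]}'

```

```text
time_s: 19.47
ee_pos: [0.5063, 0.1228, 0.1135]
eef_rot: [-2.62, 1.571, 2.12]
force: [0.5, -3.6, 2.5]
grip_width: 0.0007
```

```bash
python3 -m creep '{"hand":[1,1,1],"slide":[[-0.0003,0,-0.0008],[-0.0005,0,-0.0015],[-0.0005,0,-0.0015]],"spin":[0,0,0]}'

```

```text
time_s: 19.72
ee_pos: [0.5063, 0.1244, 0.114]
eef_rot: [-2.617, 1.571, 2.123]
force: [0.3, -3.8, 2.9]
grip_width: 0.0005
```

```bash
python3 -m creep '{"hand":[1,1,1],"slide":[[-0.0002,0,-0.0008],[-0.0004,0,-0.0015],[-0.0004,0,-0.0015]],"spin":[0,0,0]}'

```

```text
time_s: 19.97
ee_pos: [0.5063, 0.1259, 0.1144]
eef_rot: [-2.951, 1.571, 1.789]
force: [0.9, -2.2, 3.1]
grip_width: 0.0007
```

```bash
python3 -m creep '{"hand":[1,1,1],"slide":[[-0.0002,0,-0.0008],[-0.0004,0,-0.0015],[-0.0004,0,-0.0015]],"spin":[0,0,0]}'

```

```text
time_s: 20.22
ee_pos: [0.5062, 0.1274, 0.1148]
eef_rot: [-2.615, 1.571, 2.126]
force: [0.5, -3.1, 2.2]
grip_width: 0.0003
```

```bash
python3 -m creep '{"hand":[1,1,1],"slide":[[-0.0002,0,-0.0008],[-0.0003,0,-0.0015],[-0.0003,0,-0.0015]],"spin":[0,0,0]}'

```

```text
time_s: 20.47
ee_pos: [0.5062, 0.1289, 0.1151]
eef_rot: [3.1, 1.571, 1.557]
force: [0.2, -1.8, 2.9]
grip_width: 0.0007
```

```bash
python3 - <<'E'
from h import *
import cv2
im=ctrl.camera("scene")
cv2.imwrite("pics/p_sc.png",cv2.resize(im[130:230,330:470,::-1],None,fx=5.5,fy=5.5,interpolation=cv2.INTER_CUBIC))
E
```

```text
(no output)
```

View pics/p_sc.png

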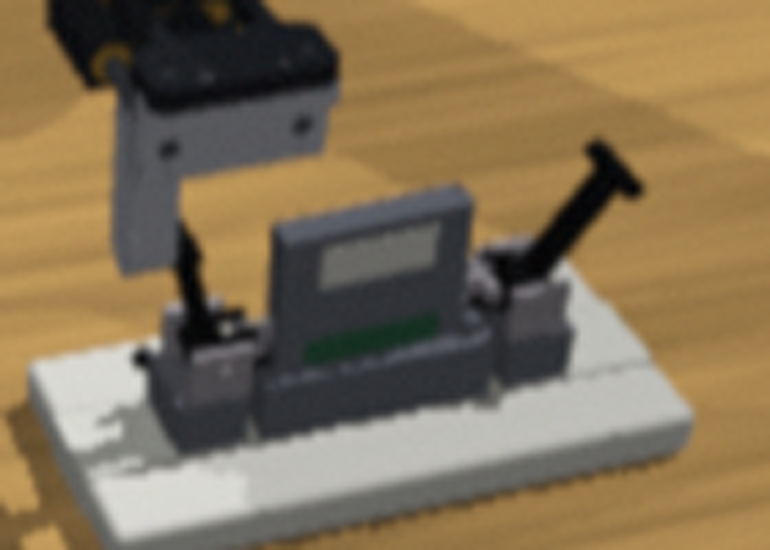

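```bash
python3 -m creep '{"hand":[1,1,1],"slide":[[-0.0002,0,-0.0008],[-0.0003,0,-0.0015],[-0.0003,0,-0.0015]],"spin":[0,0,0]}'

```

```text
time_s: 20.77
ee_pos: [0.5062, 0.1302, 0.1154]
eef_rot: [0.118, 1.57, -1.425]
force: [0.2, -4.6, 3.2]
grip_width: -0.0001
```

```bash
python3 -m creep '{"hand":[1,1,1],"slide":[[-0.0002,0,-0.0008],[-0.0003,0,-0.0015],[-0.0003,0,-0.0015]],"spin":[0,0,0]}'

```

```text
time_s: 21.02
ee_pos: [0.5062, 0.1313, 0.1158]
eef_rot: [0.027, 1.57, -1.516]
force: [-1.4, -7.9, 5.2]
grip_width: 0.0006
```

```bash
python3 -m creep '{"hand":[1,1,1],"slide":[[-0.0001,0,-0.0008],[-0.0002,0,-0.0015],[-0.0002,0,-0.0015]],"spin":[0,0,0]}'

```

```text
time_s: 21.27
ee_pos: [0.5062, 0.1323, 0.1161]
eef_rot: [0.033, 1.569, -1.51]
force: [-1.1, -11.9, 7.1]
grip_width: 0.0004
```

```bash
python3 -m creep '{"hand":[1,1,1],"slide":[[-0.0005,0,-0.0004],[-0.001,0,-0.0008],[-0.001,0,-0.0008]],"spin":[0,0,0]}'

```

```text
time_s: 21.52
ee_pos: [0.506, 0.133, 0.1165]
eef_rot: [-0.306, 1.569, -1.849]
force: [2.1, -12.6, -0.5]
grip_width: 0.0004
```

```bash
python3 -m creep '{"hand":[1,1,1],"slide":[[0,0,-0.0005],[0,0,-0.001],[0,0,-0.001]],"spin":[0,0,0]}'

```

```text
time_s: 21.77
ee_pos: [0.5061, 0.1336, 0.1166]
eef_rot: [-0.186, 1.568, -1.729]
force: [1.2, -15.6, 1.1]
grip_width: 0.0006
```

Firm force reached; I'll add slightly and hold for well over 0.5 s.

```bash
python3 -m creep '{"hand":[1,1,1,1],"slide":[[0,0,-0.0003],[0,0,-0.0005],[0,0,-0.0005],[0,0,-0.0005]],"spin":[0,0,0,0]}'
python3 -m creep '{"hand":[1,1,1,1],"slide":[[0,0,0],[0,0,0],[0,0,0],[0,0,0]],"spin":[0,0,0,0]}'
python3 -m creep '{"hand":[1,1,1,1],"slide":[[0,0,0],[0,0,0],[0,0,0],[0,0,0]],"spin":[0,0,0,0]}'
python3 - <<'E'
from h import *
import cv2
im=ctrl.camera("scene")
cv2.imwrite("pics/q_sc.png",cv2.resize(im[130:230,330:470,::-1],None,fx=5.5,fy=5.5,interpolation=cv2.INTER_CUBIC))
E
```

```text
time_s: 22.1
ee_pos: [0.506, 0.1339, 0.1167]
eef_rot: [-0.191, 1.568, -1.734]
force: [-0.4, -16.3, 2.9]
grip_width: 0.0004
time_s: 22.43
ee_pos: [0.506, 0.1339, 0.1167]
eef_rot: [-0.189, 1.568, -1.732]
force: [0.7, -17.1, 2.2]
grip_width: 0.0005
time_s: 22.77
ee_pos: [0.506, 0.1339, 0.1167]
eef_rot: [-0.182, 1.568, -1.725]
force: [0.5, -15.9, 2.4]
grip_width: 0.0005
```

View pics/q_sc.png

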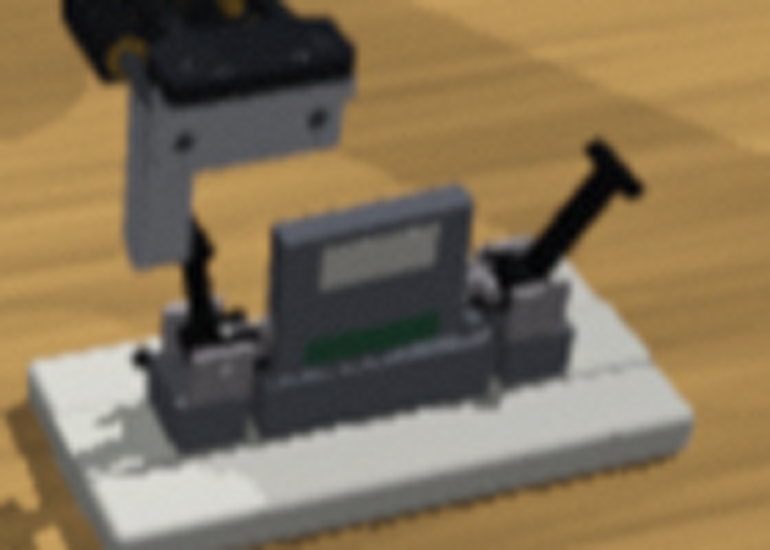

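```bash
python3 -m creep '{"hand":[1,1,1,1,1,1,1,1,1],"slide":[[0,0,-0.0002],[-0.0002,0,-0.0004],[-0.0002,0,-0.0004],[-0.0002,0,-0.0004],[-0.0002,0,-0.0004],[-0.0002,0,-0.0004],[-0.0002,0,-0.0004],[-0.0002,0,-0.0004],[-0.0002,0,-0.0004]],"spin":[0,0,0,0,0,0,0,0,0]}'

```

```text
time_s: 23.57
ee_pos: [0.506, 0.1342, 0.1168]
eef_rot: [-0.206, 1.568, -1.749]
force: [1.5, -17.4, 2.2]
grip_width: 0.0005
```

```bash
python3 -m creep '{"hand":[1,1,1,1,1,1],"slide":[[0,0,0.006],[0,0,0.018],[-0.010,0,0.024],[-0.040,0,0.024],[-0.075,0,0.024],[-0.095,0,0.010]],"spin":[0,0,0,0,0,0]}'
python3 -m creep '{"hand":[1,1,1,1,1,1,1,1,1,1],"slide":[[0,0,-0.025],[0,0,-0.062],[0,0,-0.100],[0,0,-0.138],[0,0,-0.176],[0,0,-0.208],[0,0,-0.230],[0,0,-0.239],[0,0,-0.239],[0,0,-0.239]],"spin":[0,0,0,0,0,0,0,0,0,0]}'
python3 - <<'E'
from h import *
plan([.5005,.366,.106],.027)
E
```

```text
time_s: 24.07
ee_pos: [0.507, 0.1245, 0.2162]
eef_rot: [1.781, 1.567, 0.236]
force: [-0.9, 0.1, 0.9]
grip_width: 0.0004
time_s: 24.9
ee_pos: [0.4998, 0.364, 0.2122]
eef_rot: [-0.834, 1.571, -2.377]
force: [-0.1, -0.1, -0.3]
grip_width: 0.0004
pos [0.4998 0.364  0.2122] t 24.9 q6 0.542
slide mm [106.2   0.8  -2. ] rotvec deg [0.05 0.01 0.01]
tool axes (cols) [[-0.0, 1.0, 0.028], [-0.0, 0.028, -1.0], [-1.0, -0.0, 0.0]] F [-0.09 -0.08 -0.35]
```

```bash
python3 -m creep '{"hand":[1,1,1,1,1,1,1,1],"slide":[[0.01,0.001,-0.002],[0.030,0.001,-0.002],[0.055,0.001,-0.002],[0.080,0.001,-0.002],[0.097,0.001,-0.002],[0.105,0.001,-0.002],[0.106,0.001,-0.002],[0.106,0.001,-0.002]],"spin":[0,0,0,0,0,0,0,0]}'
python3 -m creep '{"hand":[1,1,1,1,1],"slide":[[0,0,0.004],[0,0,0.009],[0,0,0.013],[0,0,0.015],[0,0,0.015]],"spin":[0,0,0,0,0]}'
python3 -m creep '{"hand":[1,1,1],"slide":[[0,0,0.001],[0,0,0.002],[0,0,0.002]],"spin":[0,0,0]}'
```

```text
time_s: 25.57
ee_pos: [0.501, 0.3663, 0.1064]
eef_rot: [2.346, 1.571, 0.803]
force: [0.1, 0.4, 0.7]
grip_width: 0.0004
time_s: 25.98
ee_pos: [0.5012, 0.3513, 0.1066]
eef_rot: [2.072, 1.57, 0.528]
force: [-0.8, -0.5, -0.5]
grip_width: 0.0004
time_s: 26.23
ee_pos: [0.5011, 0.3499, 0.1061]
eef_rot: [2.713, 1.571, 1.17]
force: [0.0, -0.3, -0.7]
grip_width: 0.0002
```

```bash
python3 -m creep '{"hand":[1,1,1,1,1,1,1,1,1],"slide":[[-0.0005,0,0.001],[-0.001,0,0.0022],[-0.0018,0,0.0034],[-0.0026,0,0.0046],[-0.0034,0,0.0058],[-0.0042,0,0.007],[-0.0048,0,0.0085],[-0.0055,0,0.010],[-0.0055,0,0.010]],"spin":[0,0,0,0,0,0,0,0,0]}'

```

```text
time_s: 26.98
ee_pos: [0.5015, 0.3398, 0.112]
eef_rot: [2.293, 1.57, 0.75]
force: [0.0, 4.2, 2.5]
grip_width: 0.0003
```

```bash
python3 -m creep '{"hand":[1,1,1,1],"slide":[[-0.0004,0,0.001],[-0.0008,0,0.002],[-0.001,0,0.0025],[-0.001,0,0.0025]],"spin":[0,0,0,0]}'

```

```text
time_s: 27.32
ee_pos: [0.5015, 0.3377, 0.113]
eef_rot: [2.47, 1.57, 0.928]
force: [0.4, 6.2, 4.1]
grip_width: 0.0003
```

```bash
python3 -m creep '{"hand":[1,1,1,1],"slide":[[-0.0004,0,0.001],[-0.0006,0,0.0015],[-0.0007,0,0.002],[-0.0007,0,0.002]],"spin":[0,0,0,0]}'

```

```text
time_s: 27.65
ee_pos: [0.5016, 0.3357, 0.1137]
eef_rot: [2.372, 1.57, 0.829]
force: [-0.3, 5.6, 3.6]
grip_width: 0.0005
```

```bash
python3 -m creep '{"hand":[1,1,1],"slide":[[-0.0003,0,0.0008],[-0.0005,0,0.0015],[-0.0005,0,0.0015]],"spin":[0,0,0]}'

```

```text
time_s: 27.9
ee_pos: [0.5017, 0.3341, 0.1142]
eef_rot: [2.273, 1.57, 0.73]
force: [-0.5, 4.9, 3.9]
grip_width: 0.0003
```

```bash
python3 -m creep '{"hand":[1,1,1],"slide":[[-0.0003,0,0.0008],[-0.0005,0,0.0015],[-0.0005,0,0.0015]],"spin":[0,0,0]}'

```

```text
time_s: 28.15
ee_pos: [0.5017, 0.3325, 0.1146]
eef_rot: [2.223, 1.57, 0.68]
force: [0.4, 4.4, 3.4]
grip_width: 0.0004
```

```bash
python3 -m creep '{"hand":[1,1,1],"slide":[[-0.0003,0,0.0008],[-0.0005,0,0.0015],[-0.0005,0,0.0015]],"spin":[0,0,0]}'

```

```text
time_s: 28.4
ee_pos: [0.5017, 0.3311, 0.1151]
eef_rot: [2.425, 1.57, 0.882]
force: [-0.8, 5.0, 3.9]
grip_width: 0.0006
```

```bash
python3 -m creep '{"hand":[1,1,1],"slide":[[-0.0003,0,0.0008],[-0.0006,0,0.0015],[-0.0006,0,0.0015]],"spin":[0,0,0]}'

```

```text
time_s: 28.65
ee_pos: [0.5017, 0.33, 0.1156]
eef_rot: [2.656, 1.569, 1.113]
force: [1.9, 8.4, 2.2]
grip_width: 0.0007
```

```bash
python3 -m creep '{"hand":[1,1,1],"slide":[[-0.0003,0,0.0008],[-0.0006,0,0.0012],[-0.0006,0,0.0012]],"spin":[0,0,0]}'

```

```text
time_s: 28.9
ee_pos: [0.5017, 0.3291, 0.1159]
eef_rot: [2.772, 1.569, 1.229]
force: [1.0, 12.4, -0.6]
grip_width: 0.0004
```

```bash
python3 -m creep '{"hand":[1,1,1],"slide":[[-0.0003,0,0.0006],[-0.0006,0,0.001],[-0.0006,0,0.001]],"spin":[0,0,0]}'

```

```text
time_s: 29.15
ee_pos: [0.5017, 0.3283, 0.1163]
eef_rot: [2.875, 1.569, 1.332]
force: [2.4, 13.5, -3.3]
grip_width: 0.0004
```

```bash
python3 -m creep '{"hand":[1,1,1],"slide":[[0,0,0.0005],[0,0,0.0009],[0,0,0.0009]],"spin":[0,0,0]}'

```

```text
time_s: 29.4
ee_pos: [0.5017, 0.3278, 0.1164]
eef_rot: [2.839, 1.568, 1.297]
force: [1.8, 16.9, -3.3]
grip_width: 0.0008
```

```bash
python3 -m creep '{"hand":[1,1,1],"slide":[[0,0,0.0003],[0,0,0.0004],[0,0,0.0004]],"spin":[0,0,0]}'

```

```text
time_s: 29.65
ee_pos: [0.5017, 0.3276, 0.1165]
eef_rot: [2.837, 1.567, 1.295]
force: [2.0, 17.1, -3.2]
grip_width: 0.0005
```

```bash
python3 -m creep '{"hand":[1,1,1,1,1,1,1,1,1],"slide":[[0,0,0],[0,0,0],[0,0,0],[0,0,0],[0,0,0],[0,0,0],[0,0,0],[0,0,0],[0,0,0]],"spin":[0,0,0,0,0,0,0,0,0]}'
python3 -m creep '{"hand":[1,1,1,1,1,1,1,1],"slide":[[0,0,-0.006],[0,0,-0.018],[-0.010,0,-0.024],[-0.040,0,-0.024],[-0.075,0,-0.024],[-0.095,0,-0.024],[-0.095,0,-0.024],[-0.095,0,-0.024]],"spin":[0,0,0,0,0,0,0,0]}'
python3 - <<'E'
from h import *
import cv2
im=ctrl.camera("scene")
cv2.imwrite("pics/r_sc.png",cv2.resize(im[130:230,330:470,::-1],None,fx=5.5,fy=5.5,interpolation=cv2.INTER_CUBIC))
im=ctrl.camera("top")
cv2.imwrite("pics/r_t.png",im[:,:,::-1])
E
```

```text
time_s: 30.4
ee_pos: [0.5017, 0.3276, 0.1165]
eef_rot: [2.832, 1.567, 1.289]
force: [2.5, 17.9, -2.9]
grip_width: 0.0001
time_s: 31.07
ee_pos: [0.5012, 0.3501, 0.2128]
eef_rot: [1.872, 1.569, 0.329]
force: [-0.7, -0.4, -0.8]
grip_width: 0.0002
```

View pics/r_sc.png

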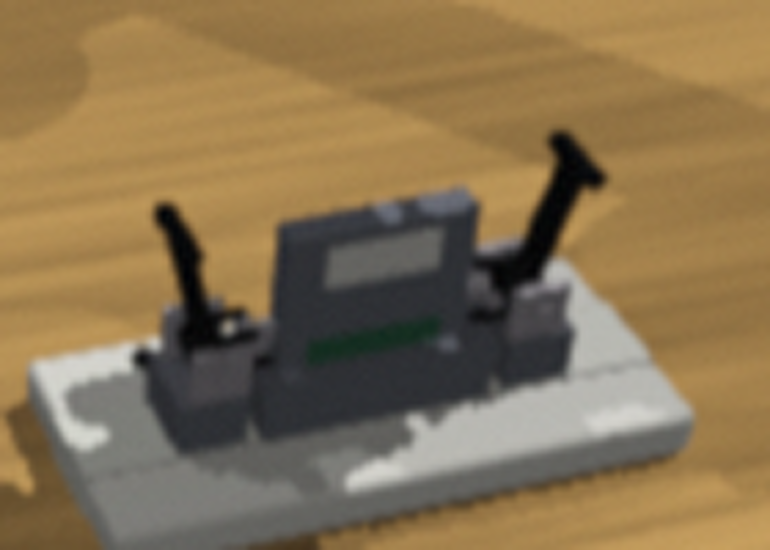

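View pics/r_t.png

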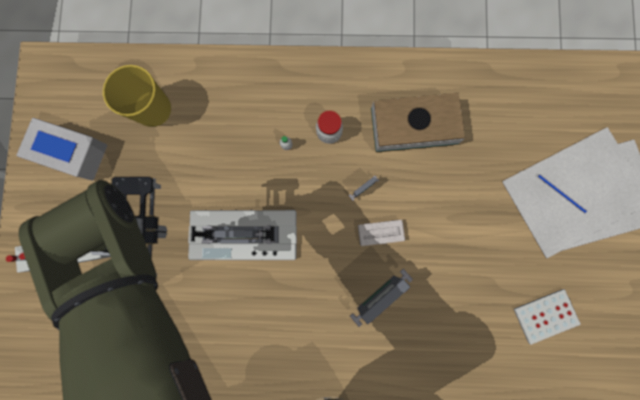

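```bash
python3 - <<'E'
from h import *
import cv2
c=ctrl.calibration("scene");D=np.array([.5042,.2302]);yw=.027
ax=np.array([-np.sin(yw),np.cos(yw)])
for s in (1,-1):
  for a in (0,.27,.4,.5,.6,.65,.7):
    t=np.radians(40)+a; p=D+s*ax*(.071+.062*np.cos(t)); u=px(c,[*p,.06+.062*np.sin(t)])
    print(s,a,((u-[330,130]+.5)*5.5-.5).round(0))
for z in (.112,.113,.114,.121):
  print(z,[((px(c,[*(D+s*.042*ax+np.array([.008,0])),z])-[330,130]+.5)*5.5-.5).round(0) for s in (-1,1)])
im=ctrl.camera("scene")
cv2.imwrite("pics/r_sc2.png",cv2.resize(im[140:215,335:455,::-1],None,fx=6.6,fy=6.6,interpolation=cv2.INTER_CUBIC))
E
```

```text
1 0 [643. 187.]
1 0.27 [621. 169.]
1 0.4 [608. 164.]
1 0.5 [596. 161.]
1 0.6 [584. 159.]
1 0.65 [578. 159.]
1 0.7 [571. 159.]
-1 0 [105. 290.]
-1 0.27 [136. 261.]
-1 0.4 [153. 249.]
-1 0.5 [166. 242.]
-1 0.6 [181. 235.]
-1 0.65 [188. 232.]
-1 0.7 [195. 229.]
0.112 [array([295., 242.]), array([488., 205.])]
0.113 [array([295., 240.]), array([488., 203.])]
0.114 [array([295., 238.]), array([489., 201.])]
0.121 [array([297., 223.]), array([491., 186.])]
```

View pics/r_sc2.png

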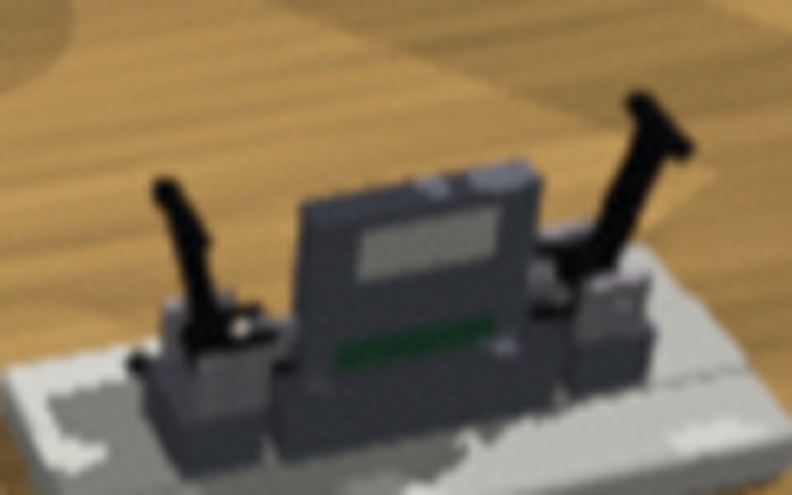

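```bash
python3 -m creep '{"hand":[1,1,1,1,1,1,1,1,1,1,1],"slide":[[0,0,0.02],[0,0,0.055],[0,0,0.09],[0,0,0.13],[0,0,0.17],[0,0,0.205],[0,0,0.23],[0,0,0.245],[0,0,0.25],[0,0,0.25],[0,0,0.25]],"spin":[0,0,0,0,0,0,0,0,0,0,0]}'
python3 - <<'E'
from h import *
import cv2
c=ctrl.calibration("wrist");im=ctrl.camera("wrist")
np.save("c7.npy",[c["K"],c["R"],np.c_[c["t"],c["t"],c["t"]]])
cv2.imwrite("pics/t_w.png",cv2.resize(im[0:220,240:400,::-1],None,fx=4,fy=2.7,interpolation=cv2.INTER_CUBIC))
print(ctrl.get_obs()["ee_pos"])
D=np.array([.5042,.2302]);yw=.027
ax=np.array([-np.sin(yw),np.cos(yw)])
for s in (1,-1):
  for a in (.55,.6,.65,.7):
    t=np.radians(40)+a; p=D+s*ax*(.071+.062*np.cos(t)); u=px(c,[*p,.06+.062*np.sin(t)])
    print(s,a,((u[0]-240+.5)*4-.5).round(),((u[1]+.5)*2.7-.5).round(1))
E
```

```text
time_s: 32.13
ee_pos: [0.5079, 0.1005, 0.2111]
eef_rot: [-1.62, 1.57, 3.12]
force: [0.4, 0.6, -0.2]
grip_width: 0.0005
[0.5078926  0.1008408  0.21116102]
1 0.55 324.0 -179.2
1 0.6 324.0 -168.8
1 0.65 324.0 -157.8
1 0.7 324.0 -146.3
-1 0.55 325.0 453.9
-1 0.6 325.0 445.7
-1 0.65 325.0 437.2
-1 0.7 325.0 428.5
```

View pics/t_w.png

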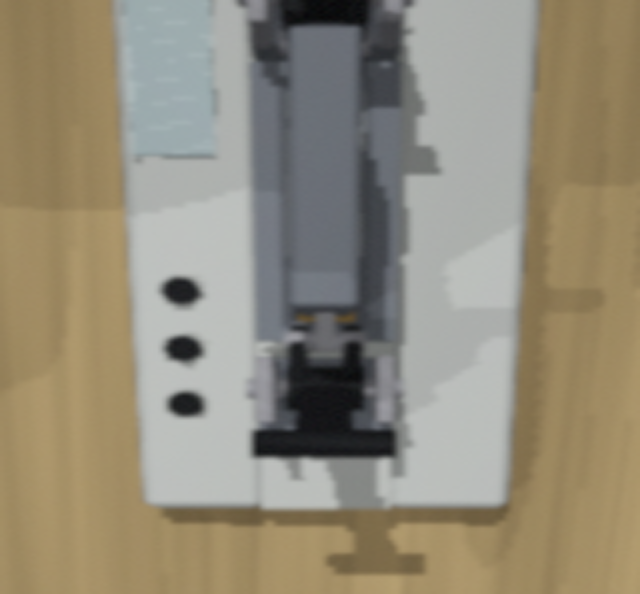

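```bash
python3 - <<'E'
from station import ctrl
print(ctrl.get_obs()["time_s"],ctrl.get_obs()["force"]); print(ctrl.hand_in())
E
```

```text
32.1833 [ 0.45209188  0.26006803 -1.31364289]
the job is handed in; nothing more can be done
None
```

The module is seated in the analyser base, both levers are home, and the job was handed in at 32.2 s. No verdict was reported.

- **Placing:** I lifted the middle-sized module out of its stand and lowered it into the slot until I felt the forks, with its underside about 36.5 mm up. When I felt the forks there was one brief contact reading of about 7 N, module weight included. I backed off 0.5 mm and let go.
- **Left lever, first swing:** to about 0.27 rad.
- **Right lever:** to its stop, held for about 1.5 s at 16–17.5 N.
- **Left lever, second swing:** to its stop, held for about 1 s at 17–18 N. No reading passed 18.5 N at either lever, but I only saw the force at the end of each short move.

**Last checks:**
- The pictures put the left lever at about 0.64 rad and the right at about 0.62 rad.
- The module dropped about 7–8 mm and sits roughly level.
- The bystanders look unmoved.
- The gripper was clear of everything.

**One disagreement:** with the push on, the fingertip position suggested about 0.67 rad (left) and 0.69 rad (right). That is more than the pictures show after release. I put it down to the levers springing back slightly, because the force began to climb at about 0.63 rad on both sides. I did not press the right lever again after the left, so as to keep the order you asked for.

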